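# Square a carton into the measuring corner

### The job

Push the carton with the green dot along the table into the blue measuring corner so it can be measured: one long side flat against the long fence and one short end flat against the short fence. Only push it with the fingers, keeping it flat on the table without gripping, lifting or tipping it, and leave the small box, tape roll and cutter where they are. Finish with the hand clear of everything.

Things in the scene. Friction and masses are not known exactly. Their poses are not given: they have to be found in the camera images.
- carton: Sealed brown carton, 100 mm along its x, 150 mm along y, 65 mm high, 0.3 to 0.65 kg, beige tape strip along y and a green dot on top. Loose; slides on the table with a push of some 2 to 8 N. Origin at the centre of its underside, z up. At the start its axes are turned within about 20 deg of the measuring corner's.
- corner: Measuring corner fixed on the table: two blue fences, 26 mm thick, 40 mm high, yellow rulers on top. Origin on the table at the inner corner, z up, x roughly away from the robot (within 17 deg). Long fence: inner face at x = 0, from y = 0 to -414 mm. Short fence: inner face at y = 0, from x = 0 to -240 mm. The carton, snug, has its centre at x -50, y -75 mm. The grey sheet is flush with the table.
- small_box: Bystander: small loose brown box, 60 x 60 mm and 50 mm high, no green dot. Origin at the centre of its underside.
- tape_roll: Bystander: loose roll of brown packing tape lying flat, 96 mm across, 48 mm high. Origin at the centre of its underside.
- cutter: Bystander: loose red box cutter lying flat, 149 mm along its x, 30 mm wide, 18 mm high. Origin on its underside, 65 mm from its handle end and 84 mm from its steel tip (at +x).
Mind the look-alikes: they are no part of the job. There is more than one size of the carton; the job needs the largest.

How it is judged:
By the outcome, as a careful person would: the job done as asked, in the order asked, and still so for the second after the job is handed in, with the robot touching nothing.
It also fails if it takes over 45 s, if anything falls off the work surface, if the arm or the gripper's body presses on something with over 40 N, if the wrist force passes 120 N, or if a joint passes its speed limit or range.

### The arm

A 6-joint arm with a two-finger parallel gripper is mounted at the origin on the work surface. World frame = base frame: x ahead of the robot, y to its left, z up, the work surface at z = 0. Lengths are in m, angles in rad, forces in N, time in s.
With the tool pointing down it reaches from about 0.35 to 0.775 m from the base axis. Payload 7.3 kg.
Tool frame: the origin (TCP) lies on the centre line of the jaws, within the pads' length; the fingertips stand robot.nose_length ahead of it and the grasp point (between the pads) is the TCP (robot.nose_length is the distance from the TCP to the fingertips, in m); z points along the fingers, y is the direction in which the jaws open and shut (so a half turn about z gives the same grasp; the last joint's range is limited). The gripper opens to 92 mm and grips with 3 to 60 N. Pads are 19 mm wide; open, the fingers measure 130 mm over their backs; the gripper's body (75 mm by 190 mm) begins 47 mm behind the grasp point.
Start: joints at [1.077, 0.342, 1.524, -0, 1.275, -0.146], TCP at [0.179, 0.494, 0.246] pointing down, gripper open.
Joint ranges: [-2.53, 2.53], [-0.77, 2.02], [0.04, 2.7], [-1, 4.14], [0.28, 2.66], [-3.11, 3.11]. Speed limits (rad/s): [2.57, 2.57, 3.14, 3.14, 3.14, 3.14].

### API

Orientations are given as [roll, pitch, yaw] about the fixed x, y, z axes, in that order (R = Rz(yaw) Ry(pitch) Rx(roll)).
In Python, from cell import robot, read_camera gives the robot as it stands.
- The arm moves only by the shell command python3 -m crank 'ROWS' [FORCE]. ROWS is JSON, a list of rows, each a list of 7 numbers: the shift along the tool's x, y, z in cm, then the turn, a rotation vector about the tool's x, y, z in degrees, then the opening, from 0 (shut) to 1 (fully open). In form: [[tx, ty, tz, wx, wy, wz, jaw], ...]. A call has 1 to 5 rows; each row is the pose to reach, as a shift and turn from the pose commanded when the call began, along the tool's axes at that moment; what a row does not reach only later rows make up. A row lasts 1/8 s, in which the tool goes at most 62.5 mm and 10.7 degrees, less where a joint would pass 70% of its speed; a pose out of reach is approached as far as the arm can. A call with a gripper value outside its range is refused whole. The fingers move at their own pace and stop on an object; FORCE is the grip in N (left out, the last holds). Time passes only in rows, so rows that repeat a pose let the fingers close. It gives the time, the measured TCP pose, the force and the opening at its end, in the units of the state.
- robot.observe(): the state, without advancing time (a new reading comes with each control period).
- read_camera(name): name is "side" or "top" or "wrist"; returns a dict with "frame" (384x512x3 uint8, red, green, blue), "intrinsics" (3x3 intrinsics, pixels), "R" (3x3) and "t" (3): a world point X has camera coordinates R X + t. Camera axes: x right, y down, z forward; pixel columns grow to the right and rows downward; lengths in m; the calibration is good to about 2 mm. A picture is of the moment at which its call begins. There is no depth.
- robot.hand_in(): hands the job in, once; it reports no verdict.
The state is a dict: "time": time; "qpos": joint angles; "qvel": joint speeds; "joint_efforts": joint torques, N m; "tool_pos": TCP position; "tool_rot": TCP orientation; "contact_force": force on the tool from outside, world axes, zero at the start; "torque": the same for the moment, N m; "opening": finger opening in m.
Only numpy, scipy, OpenCV 4.12 (cv2) and the standard library are available. Lean on these libraries where they do the work, as an engineer would, in place of code of your own. Each camera call takes 0.05 s, during which the arm holds its last target.

## Working session

There is one attempt and no reset: what is moved stays moved. The work goes in short steps, Python scripts to look and compute and a shell command to move; the robot and the scene stay as the last step left them, time stands still between calls to the robot, and variables do not carry over. Pictures are saved under pics/ and viewed, and the job is handed in when it is done.

```bash
ls; mkdir -p pics; python3 - <<'E'
from cell import robot, read_camera
import cv2
print(robot.observe(), robot.nose_length)
for n in ("top","side"):
    c=read_camera(n); cv2.imwrite(f"pics/{n}0.png",c["frame"][:,:,::-1]); print(n,c["intrinsics"].tolist(),c["R"].tolist(),c["t"])
E
```

```text
pics
{'time': 0.0, 'qpos': array([ 1.07702101e+00,  3.42724828e-01,  1.52502893e+00,  1.13703004e-05,
        1.27539858e+00, -1.45972293e-01]), 'qvel': array([ 0.00108886,  0.00228706,  0.00021535, -0.00025893,  0.0003944 ,
       -0.00099806]), 'joint_efforts': array([-1.78647311e-03, -4.31251645e+01, -2.44211268e+01,  7.15040253e-02,
        5.62210358e-02, -1.47780415e-04]), 'tool_pos': array([0.1787161 , 0.49323748, 0.2450397 ]), 'tool_rot': array([-3.14005114e+00, -2.37618969e-04,  2.79378613e+00]), 'contact_force': array([ 0.40321562, -0.89586972, -0.27925725]), 'torque': array([-0.01016139, -0.01469314,  0.0016381 ]), 'opening': 0.09185305650029144} 0.019
top [[453.437349969877, 0.0, 262.6807768927004], [0.0, 453.437349969877, 195.6245420280114], [0.0, 0.0, 1.0]] [[0.002398171181385134, -0.999873505405957, -0.015723293617679334], [-0.9844664937578337, 0.0003997030924717839, -0.17557210172915996], [0.17555617745650937, 0.015900107692743786, -0.9843410055119198]] [-0.05140897  0.51701525  1.09534508]
side [[396.88191690490936, 0.0, 249.03984217592426], [0.0, 396.88191690490936, 197.51035507871094], [0.0, 0.0, 1.0]] [[0.8476797417532486, -0.5302022042019318, 0.01801882572641851], [-0.32912085540022246, -0.552225458494399, -0.7659807474938759], [0.41607513499579857, 0.6433759908871828, -0.6426109370281244]] [-0.45733413  0.14972542  0.86420244]
```

View pics/top0.png

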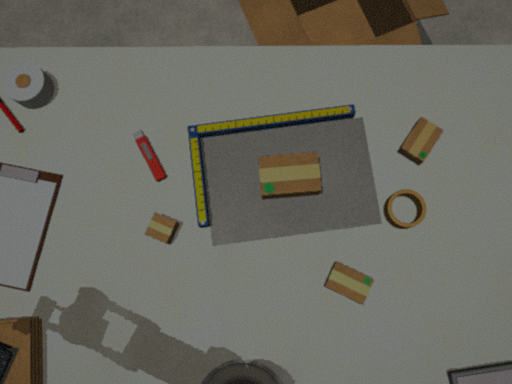

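View pics/side0.png

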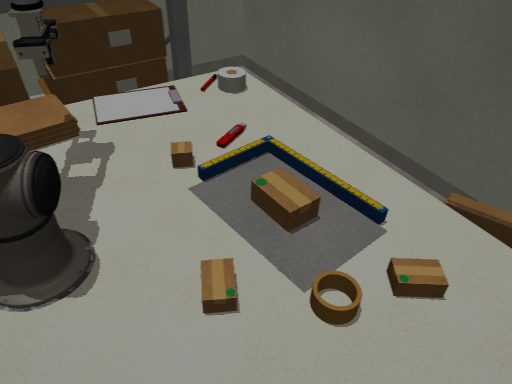

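Three boxes have green dots: A at (290,175), B at (421,141) and C at (349,283). A looks largest, so I'll measure all three and confirm it in a crop.

```bash
cat > h.py <<'E'
import numpy as np, cv2
from cell import robot, read_camera
def ray(c,uv,z):
    K=np.array(c["intrinsics"]);R=np.array(c["R"]);t=np.array(c["t"])
    d=R.T@np.linalg.inv(K)@np.array([uv[0],uv[1],1.]); o=-R.T@t
    return o+d*(z-o[2])/d[2]
def proj(c,X):
    p=np.array(c["intrinsics"])@(np.array(c["R"])@np.array(X)+np.array(c["t"])); return p[:2]/p[2]
E
python3 - <<'E'
from h import *
c=read_camera("top"); f=c["frame"]
im=cv2.resize(f[90:310,180:450],None,fx=2.9,fy=2.7,interpolation=cv2.INTER_CUBIC)
cv2.imwrite("pics/crop1.png",im[:,:,::-1])
hsv=cv2.cvtColor(f,cv2.COLOR_RGB2HSV)
for (u,v) in [(290,165),(290,185),(290,175),(290,195),(421,141),(260,200),(198,180),(270,123),(270,128)]: print(u,v,hsv[v,u],f[v,u])
m=cv2.inRange(hsv,(5,70,40),(35,255,255)); 
m|=cv2.inRange(hsv,(40,100,40),(85,255,255))
m=cv2.morphologyEx(m,cv2.MORPH_CLOSE,np.ones((5,5)))
n,l,s,ce=cv2.connectedComponentsWithStats(m)
for i in range(1,n):
    if s[i,4]>300: print(s[i],ce[i])
E
```

```text
290 165 [ 17 131 109] [109  84  53]
290 185 [ 16 131 107] [107  82  52]
290 175 [ 25 109 124] [124 116  71]
290 195 [ 12 223  32] [32 15  4]
421 141 [ 23 126 117] [117 104  59]
260 200 [13 24 96] [96 91 87]
198 180 [ 29 233 114] [114 112  10]
270 123 [94 24 73] [66 72 73]
270 128 [135  11  48] [47 46 48]
[ 238    0  211   46 8242] [338.12666828  21.02596457]
[ 197  106  153   27 1038] [273.00578035 118.73314066]
[ 398  117   45   48 1115] [420.3103139 140.4206278]
[190 138  16  84 606] [197.69966997 179.58910891]
[ 258  152   64   47 2569] [289.55118723 174.75905021]
[ 21 171  41 120 483] [ 45.07039337 216.63354037]
[384 189  42  39 717] [405.44490934 208.42538354]
[145 213  34  30 640] [161.7296875 227.925    ]
[ 325  262   48   42 1175] [348.70468085 282.33021277]
[   0  316   43   68 2376] [ 23.26725589 348.99452862]
```

View pics/crop1.png

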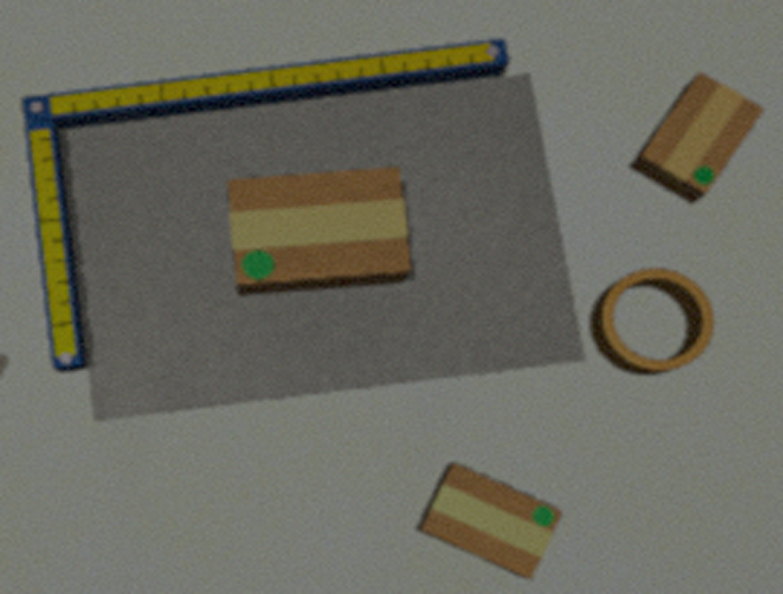

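The crop shows A (crop 320,230; image 290,175) as clearly the largest dotted carton, and it lies on the grey sheet. B and C are smaller. Next I'll measure poses.

```bash
cat >> h.py <<'E'
def rect(c,m,z,approx=(0,0)):
    ps=cv2.findContours(m,cv2.RETR_EXTERNAL,cv2.CHAIN_APPROX_NONE)[0]
    p=max(ps,key=cv2.contourArea).reshape(-1,2)
    W=np.array([ray(c,q,z)[:2] for q in p]).astype(np.float32)
    return cv2.minAreaRect(W*1000), W
def comp(m,uv):
    n,l=cv2.connectedComponents(m); return (l==l[uv[1],uv[0]]).astype(np.uint8)*255
def masks(c):
    f=c["frame"]; hsv=cv2.cvtColor(cv2.GaussianBlur(f,(3,3),0),cv2.COLOR_RGB2HSV)
    br=cv2.inRange(hsv,(5,80,70),(35,215,255))|cv2.inRange(hsv,(40,100,40),(85,255,255))
    ye=cv2.inRange(hsv,(25,180,60),(35,255,255))
    k=np.ones((5,5),np.uint8)
    return cv2.morphologyEx(br,cv2.MORPH_CLOSE,k),cv2.morphologyEx(ye,cv2.MORPH_CLOSE,k)
def lsq(W):
    vx,vy,x,y=cv2.fitLine(W.astype(np.float32),cv2.DIST_HUBER,0,1e-4,1e-4).ravel(); return np.array([x,y]),np.array([vx,vy])
def corner(c,a=(270,118),b=(198,180)):
    ye=masks(c)[1]
    out=[]
    for s in (a,b):
        v,u=np.nonzero(ye[s[1]-20:s[1]+21,s[0]-20:s[0]+21]); 
        k=np.argmin((v-20)**2+(u-20)**2); 
        m=comp(ye,(int(u[k]+s[0]-20),int(v[k]+s[1]-20)))
        v,u=np.nonzero(m); out.append(lsq(np.array([ray(c,q,.04)[:2] for q in zip(u,v)])))
    return out
E
python3 - <<'E'
from h import *
c=read_camera("top"); br,ye=masks(c)
for s in [(290,175),(421,141),(349,283),(162,225)]:
    r,W=rect(c,comp(br,s),.065 if s[0]!=162 else .05); print(s,[np.round(x,1) for x in r])
(p,d),(q,e)=corner(c)
if d[1]>0:d=-d
if e[0]>0:e=-e
print(p,d,q,e, "yaw long",np.degrees(np.arctan2(d[0],-d[1])),"yaw short",np.degrees(np.arctan2(-e[1],-e[0])))
# corner yaw psi: x axis=(cos,sin), -y axis=(sin,-cos)
psi=np.arctan2(d[0],-d[1]); X=np.array([np.cos(psi),np.sin(psi)]);Y=np.array([-X[1],X[0]])
A=np.array([X,Y]); o=np.linalg.solve(A,[X@p-.013,Y@q-.013]); print("origin",o,np.degrees(psi))
for P in [(0,0),(0,-.414),(-.24,0)]:
    print(proj(c,[*(o+P[0]*X+P[1]*Y),.04]))
# side check
s=read_camera("side"); print([proj(s,[*(o+P[0]*X+P[1]*Y),.04]) for P in [(0,0),(0,-.414),(-.24,0)]])
im=np.zeros((800,512),np.uint8); cv2.imwrite("pics/m1.png",br|ye)
E
```

```text
(290, 175) [array([ 570.6, -118. ]), array([100.6, 150.4]), np.float64(4.8)]
(421, 141) [array([ 659.1, -450.2]), array([65.3, 99.9]), np.float64(55.8)]
(349, 283) [array([ 304.2, -257. ]), array([99.2, 64.9]), np.float64(63.7)]
(162, 225) [array([436.4, 202.3]), array([59.5, 58.9]), np.float64(67.5)]
[ 0.72130984 -0.07621593] [ 0.13357785 -0.9910383 ] [0.5615471  0.11530607] [-0.9911325  -0.13287711] yaw long 7.676392 yaw short 7.6358814
origin [0.6819584  0.11841824] 7.676392
[197.68047877 133.50457904]
[355.44682643 112.70218441]
[207.83527001 224.70698579]
[array([268.47386681, 140.96209006]), array([382.96737019, 213.10327116]), array([202.70969949, 170.00438683])]
```

View pics/m1.png

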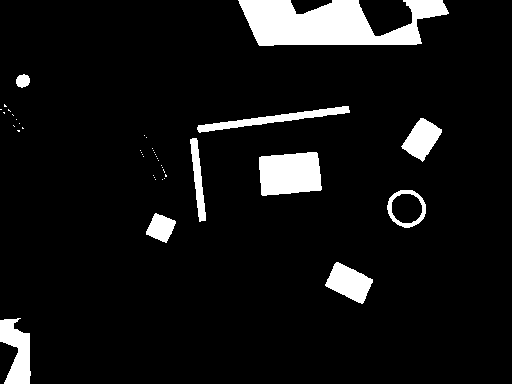

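Confirmed: A measures 100x150 mm, while B and C are 65x100. The corner's yaw is 7.7° from both fences, with its origin at (0.682, 0.118). The plan is to push along corner +x with spread fingers, then along +y from the short end. Next is a helper that gives shifts in tool axes.

```bash
cat >> h.py <<'E'
from scipy.spatial.transform import Rotation as Ro
PSI=np.radians(7.68); OX=np.array([.682,.1184]); CX=np.array([np.cos(PSI),np.sin(PSI)]); CY=np.array([-CX[1],CX[0]])
def c2w(a,b): return OX+a*CX+b*CY
def w2c(p): d=np.array(p[:2])-OX; return np.array([d@CX,d@CY])
def delta(P,yawdeg):
    s=robot.observe(); R=Ro.from_euler("xyz",s["tool_rot"]); T=Ro.from_euler("xyz",[np.pi,0,np.radians(yawdeg)])
    print("t",round(s["time"],2),"corner-frame tcp",np.round(w2c(s["tool_pos"])*1000,1),"z",np.round(s["tool_pos"][2]*1000,1),"F",np.round(s["contact_force"],1))
    print("cm",np.round(R.inv().apply(np.array(P)-s["tool_pos"])*100,2),"deg",np.round(np.degrees((R.inv()*T).as_rotvec()),2))
def carton(c=None,uv=None,z=.065):
    c=c or read_camera("top"); br=masks(c)[0]
    r,W=rect(c,comp(br,uv),z); p=np.array(r[0])/1000; return w2c(p)*1000,r
E
python3 - <<'E'
from h import *
delta([.42,.28,.2],80)
delta([*c2w(-.235,-.219),.15],7.68)
E
```

```text
t 0.25 corner-frame tcp [-448.5  438.9] z 245.4 F [ 0.9 -0.5  0.1]
cm [-29.94 -11.84   4.55] deg [-3.000e-02  2.000e-02  8.007e+01]
t 0.25 corner-frame tcp [-448.5  438.9] z 245.4 F [ 0.9 -0.5  0.1]
cm [-49.41 -48.4    9.57] deg [-2.0000e-02  5.0000e-02  1.5239e+02]
```

```bash
python3 -m crank '[[-30,-11.8,4.5,0,0,80,1],[-30,-11.8,4.5,0,0,80,1],[-30,-11.8,4.5,0,0,80,1],[-30,-11.8,4.5,0,0,80,1],[-30,-11.8,4.5,0,0,80,1]]'; python3 - <<'E'
from h import *
delta([*c2w(-.235,-.219),.15],7.68)
E
```

```text
time: 0.88
tool_pos: [0.4124, 0.2875, 0.2024]
tool_rot: [3.141, -0.0, 1.85]
contact_force: [0.5, 1.4, 0.2]
opening: 0.0918
t 0.88 corner-frame tcp [-244.6  203.6] z 202.4 F [0.5 1.4 0.2]
cm [-41.95  -5.17   5.22] deg [ 1.000e-02 -4.000e-02  9.833e+01]
```

```bash
python3 -m crank '[[-42,-5.2,5.2,0,0,98,1],[-42,-5.2,5.2,0,0,98,1],[-42,-5.2,5.2,0,0,98,1],[-42,-5.2,5.2,0,0,98,1],[-42,-5.2,5.2,0,0,98,1]]'; python3 - <<'E'
from h import *
delta([*c2w(-.235,-.219),.15],7.68)
E
```

```text
time: 1.5
tool_pos: [0.4614, -0.0192, 0.1643]
tool_rot: [3.141, -0.0, 0.913]
contact_force: [1.8, -0.1, 0.5]
opening: 0.0917
t 1.5 corner-frame tcp [-237.1 -106.9] z 164.3 F [ 1.8 -0.1  0.5]
cm [-7.73  8.13  1.43] deg [ 2.000e-02 -4.000e-02  4.461e+01]
```

```bash
python3 -m crank '[[-7.7,8.1,1.4,0,0,44.6,1],[-7.7,8.1,1.4,0,0,44.6,1],[-7.7,8.1,1.4,0,0,44.6,1],[-7.7,8.1,1.4,0,0,44.6,1],[-7.7,8.1,1.4,0,0,44.6,1]]'; python3 - <<'E'
from h import *
delta([*c2w(-.235,-.219),.04],7.68)
E
```

```text
time: 2.12
tool_pos: [0.4788, -0.1277, 0.1503]
tool_rot: [-3.141, 0.0, 0.14]
contact_force: [0.1, 0.4, -0.2]
opening: 0.0917
t 2.12 corner-frame tcp [-234.3 -216.7] z 150.3 F [ 0.1  0.4 -0.2]
cm [-0.07  0.23 11.03] deg [-0.01  0.01  0.36]
```

```bash
python3 -m crank '[[0,0.2,5,0,0,0,1],[0,0.2,11,0,0,0,1],[0,0.2,11,0,0,0,1],[0,0.2,11,0,0,0,1]]'; python3 - <<'E'
from h import *
delta([*c2w(-.235,-.219),.04],7.68)
c=read_camera("top"); cv2.imwrite("pics/top1.png",cv2.resize(c["frame"],(768,576))[:,:,::-1])
c=read_camera("side"); cv2.imwrite("pics/side1.png",cv2.resize(c["frame"],(768,576))[:,:,::-1])
E
```

```text
time: 2.62
tool_pos: [0.4803, -0.1298, 0.0421]
tool_rot: [3.141, -0.002, 0.142]
contact_force: [0.5, -0.8, 0.6]
opening: 0.0918
t 2.62 corner-frame tcp [-233.1 -219. ] z 42.1 F [ 0.5 -0.8  0.6]
cm [-0.19 -0.    0.21] deg [ 0.06 -0.11  0.46]
```

View pics/top1.png

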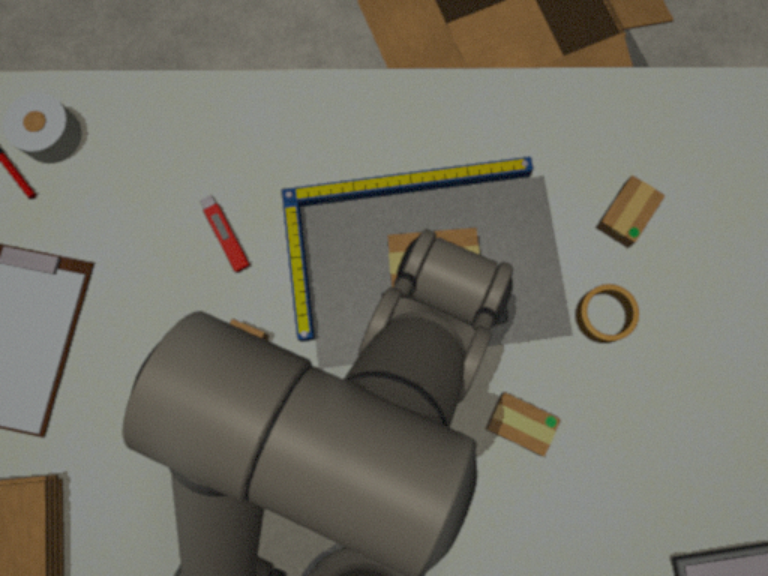

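View pics/side1.png

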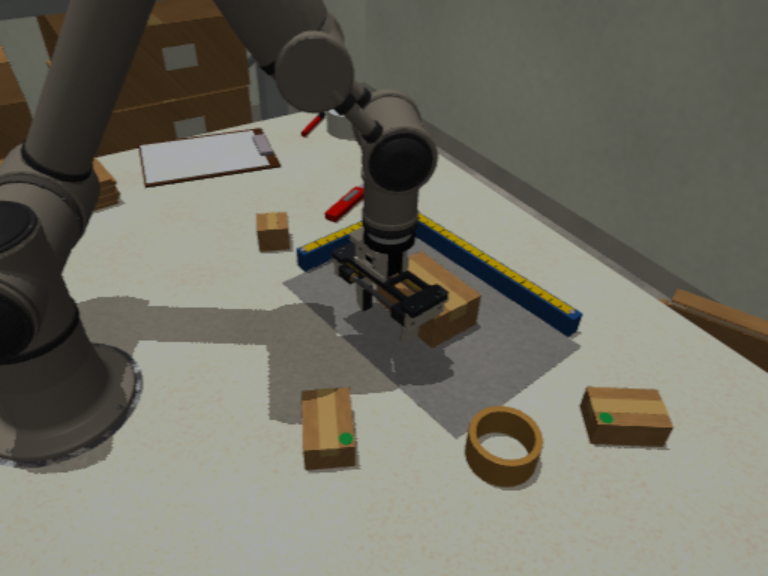

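The side view shows both fingertips at (365,300) and (412,330), just short of the carton's near long face. The push can start.

```bash
python3 -m crank '[[0.8,0,0,0,0,0.4,1],[1.6,0,0,0,0,0.4,1],[2.4,0,0,0,0,0.4,1],[3.2,0,0,0,0,0.4,1],[4,0,0,0,0,0.4,1]]'; python3 -m crank '[[0.8,0,0,0,0,0,1],[1.6,0,0,0,0,0,1],[2.4,0,0,0,0,0,1],[3.2,0,0,0,0,0,1],[4,0,0,0,0,0,1]]'; python3 - <<'E'
from h import *
delta([*c2w(-.1095,-.219),.04],7.68)
c=read_camera("side"); cv2.imwrite("pics/side2.png",cv2.resize(c["frame"],(768,576))[:,:,::-1])
E
```

```text
time: 3.35
tool_pos: [0.5181, -0.1238, 0.0403]
tool_rot: [-3.141, 0.003, 0.134]
contact_force: [-8.0, -1.4, 6.1]
opening: 0.0918
time: 3.98
tool_pos: [0.5573, -0.1183, 0.0403]
tool_rot: [-3.14, 0.004, 0.134]
contact_force: [-7.4, -0.8, 6.9]
opening: 0.0916
t 3.98 corner-frame tcp [-155.2 -217.9] z 40.3 F [-7.4 -0.8  6.9]
cm [4.57 0.11 0.01] deg [-0.07  0.21 -0.01]
```

View pics/side2.png

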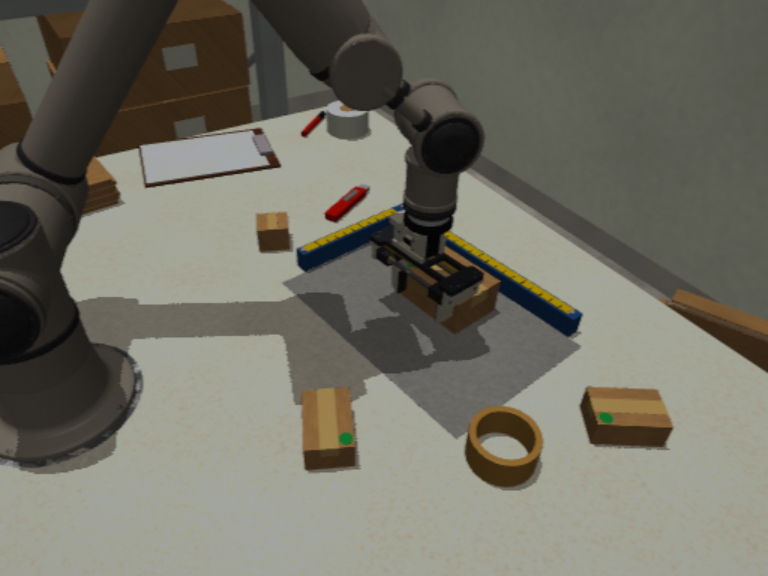

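The carton is sliding flat at about 7 N, with 45 mm to go.

```bash
python3 -m crank '[[0.8,0,0,0,0,0,1],[1.6,0,0,0,0,0,1],[2.4,0,0,0,0,0,1],[3.2,0,0,0,0,0,1],[3.7,0,0,0,0,0,1]]'; python3 -m crank '[[0.2,0,0,0,0,0,1],[0.4,0,0,0,0,0,1]]';  python3 - <<'E'
from h import *
delta([*c2w(-.1095,-.219),.04],7.68)
c=read_camera("top"); cv2.imwrite("pics/top3.png",cv2.resize(c["frame"][90:250,150:380],None,fx=3.4,fy=3.4)[:,:,::-1])
E
```

```text
time: 4.65
tool_pos: [0.5944, -0.1134, 0.04]
tool_rot: [-3.141, 0.002, 0.134]
contact_force: [-6.2, -1.2, 4.2]
opening: 0.0918
time: 4.9
tool_pos: [0.5983, -0.1129, 0.0401]
tool_rot: [-3.141, 0.002, 0.134]
contact_force: [-5.9, -0.2, 3.2]
opening: 0.0919
t 4.9 corner-frame tcp [-113.9 -218.1] z 40.1 F [-5.9 -0.2  3.2]
cm [0.44 0.09 0.01] deg [-0.05  0.12 -0.02]
```

View pics/top3.png

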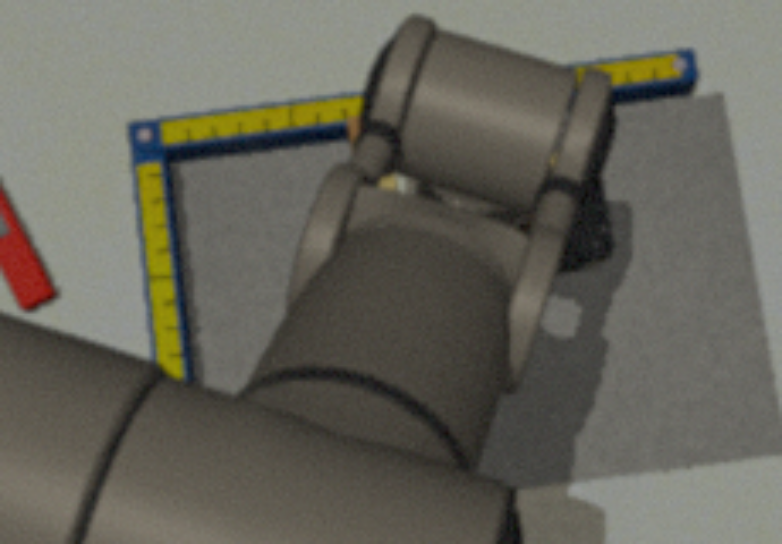

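The hand hides the carton here, with only an edge visible at crop (352,130) near the fence. I'll use force to find the fence contact.

```bash
python3 -m crank '[[0.15,0,0,0,0,0,1],[0.3,0,0,0,0,0,1]]'|grep -E "pos|force";  python3 -m crank '[[0.15,0,0,0,0,0,1]]'|grep -E "pos|force"; python3 -m crank '[[0.1,0,0,0,0,0,1]]'|grep -E "pos|force"; 
```

```text
tool_pos: [0.5995, -0.1128, 0.0401]
contact_force: [-16.3, -2.8, 10.6]
tool_pos: [0.5994, -0.1127, 0.04]
contact_force: [-22.8, -4.2, 14.8]
tool_pos: [0.5994, -0.1127, 0.0401]
contact_force: [-24.5, -4.5, 16.2]
```

Force rose from 6 to 24 N and motion stopped, so the long side is on the fence. I'll back off, raise and look.

```bash
python3 -m crank '[[-0.5,0,0,0,0,0,1],[-2,0,0,0,0,0,1],[-4,0,0,0,0,0,1]]'|grep -E "pos|force";  python3 -m crank '[[0,0,-5,0,0,0,1],[0,0,-10,0,0,0,1],[0,0,-12,0,0,0,1]]'|grep -E "pos|force"
python3 - <<'E'
from h import *
delta([*c2w(-.05,-.345),.16],97.68)
delta([*c2w(-.25,-.42),.16],97.68)
c=read_camera("side"); cv2.imwrite("pics/side4.png",cv2.resize(c["frame"],(768,576))[:,:,::-1])
E
```

```text
tool_pos: [0.5655, -0.1177, 0.0404]
contact_force: [0.0, 0.0, 0.1]
tool_pos: [0.5669, -0.1181, 0.1638]
contact_force: [-0.4, 0.3, -1.3]
t 6.2 corner-frame tcp [-145.6 -219. ] z 163.8 F [-0.4  0.3 -1.3]
cm [ 9.57 12.59  0.48] deg [  0.42  -0.18 -90.03]
t 6.2 corner-frame tcp [-145.6 -219. ] z 163.8 F [-0.4  0.3 -1.3]
cm [-10.43  20.1    0.37] deg [  0.42  -0.18 -90.03]
```

View pics/side4.png

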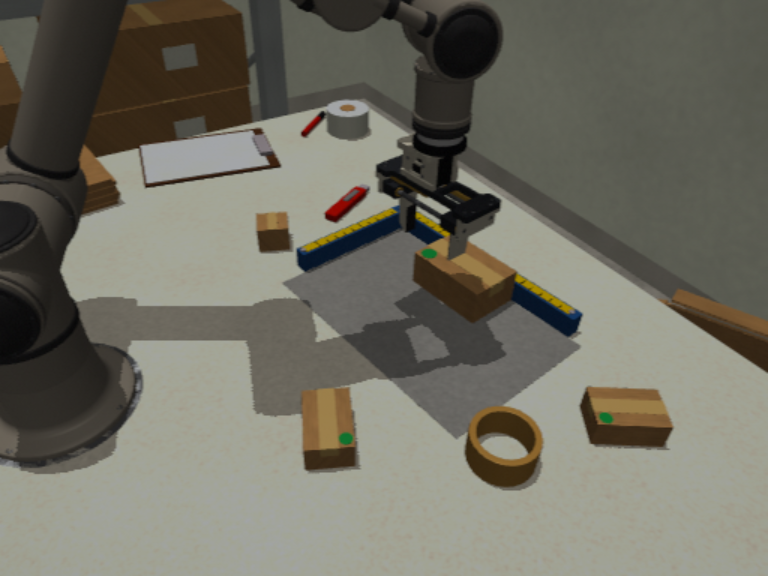

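The side view shows the carton flat along the long fence, its front edge running from (415,270) to (472,318). Next I'll move to its short end, turned 90° with the fingers half closed.

```bash
python3 -m crank '[[9.4,12.6,0.3,0,0,-90,0.45],[9.4,12.6,0.3,0,0,-90,0.45],[9.4,12.6,0.3,0,0,-90,0.45],[9.4,12.6,0.3,0,0,-90,0.45],[9.4,12.6,0.3,0,0,-90,0.45]]'; python3 - <<'E'
from h import *
delta([*c2w(-.052,-.345),.16],97.68)
E
```

```text
time: 6.88
tool_pos: [0.6752, -0.2304, 0.1555]
tool_rot: [-3.141, -0.001, 1.077]
contact_force: [0.5, 0.7, -0.5]
opening: 0.0467
t 6.88 corner-frame tcp [ -53.3 -344.8] z 155.5 F [ 0.5  0.7 -0.5]
cm [ 0.06  0.12 -0.45] deg [-3.000e-02 -4.000e-02 -3.599e+01]
```

```bash
python3 -m crank '[[0,0.1,0,0,0,-36,0.45],[0,0.1,0,0,0,-36,0.45],[0,0.1,0,0,0,-36,0.45],[0,0.1,0,0,0,-36,0.45],[0,0.1,0,0,0,-36,0.45]]'; python3 - <<'E'
from h import *
delta([*c2w(-.052,-.345),.04],97.68)
c=read_camera("top"); cv2.imwrite("pics/top5.png",cv2.resize(c["frame"][80:280,150:440],None,fx=2.7,fy=2.7)[:,:,::-1])
c=read_camera("side"); cv2.imwrite("pics/side5.png",cv2.resize(c["frame"],(768,576))[:,:,::-1])
E
```

```text
time: 7.5
tool_pos: [0.6759, -0.2304, 0.1563]
tool_rot: [-3.142, -0.001, 1.699]
contact_force: [-0.6, -0.1, 0.5]
opening: 0.0411
t 7.5 corner-frame tcp [ -52.7 -344.8] z 156.3 F [-0.6 -0.1  0.5]
cm [-0.02  0.07 11.63] deg [-0.   -0.03 -0.35]
```

View pics/top5.png

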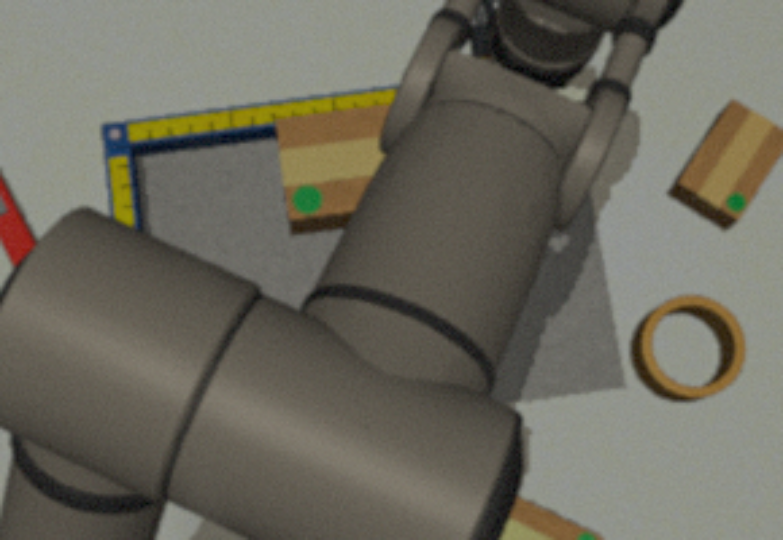

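View pics/side5.png

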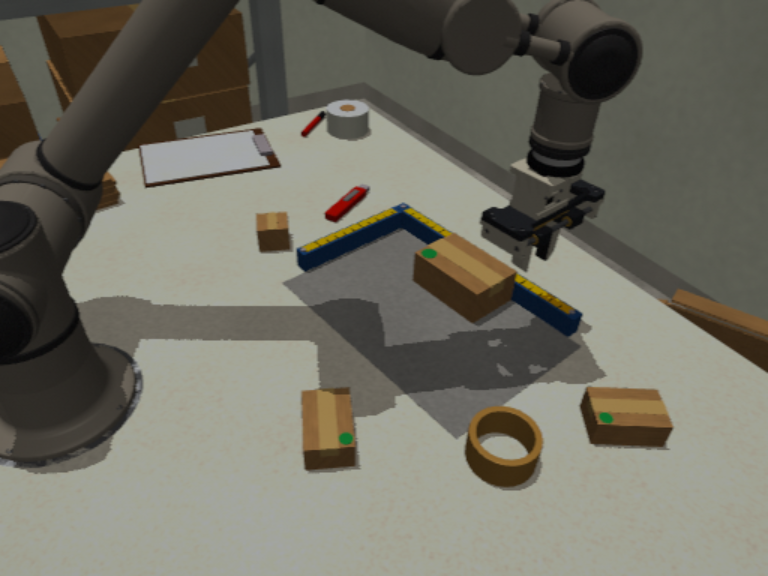

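The top view shows the carton's long side flush with the fence from crop (278,120), and its right end is hidden. The side view shows the hand past the short end. Descending.

```bash
python3 -m crank '[[0,0.1,5,0,0,-0.3,0.45],[0,0.1,10,0,0,-0.3,0.45],[0,0.1,11.7,0,0,-0.3,0.45],[0,0.1,11.7,0,0,-0.3,0.45]]'; python3 - <<'E'
from h import *
delta([*c2w(-.052,-.162),.039],97.68)
c=read_camera("side"); cv2.imwrite("pics/side6.png",cv2.resize(c["frame"],(768,576))[:,:,::-1])
E
```

```text
time: 8.1
tool_pos: [0.6765, -0.2303, 0.0397]
tool_rot: [-3.14, -0.001, 1.704]
contact_force: [0.7, 0.5, 0.9]
opening: 0.0412
t 8.1 corner-frame tcp [ -52.1 -344.9] z 39.7 F [0.7 0.5 0.9]
cm [ 1.829e+01 -1.000e-02  9.000e-02] deg [-0.07 -0.05 -0.05]
```

View pics/side6.png

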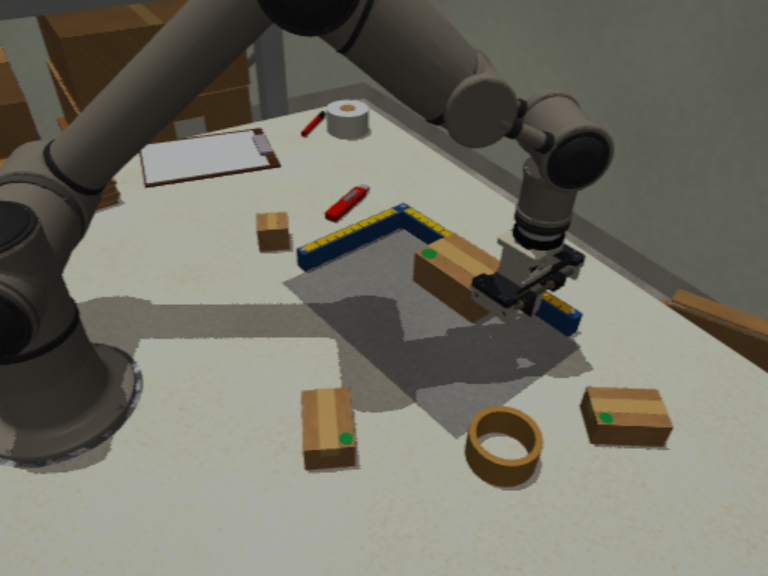

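The fingers stand just beyond the short end at about (510,315). Pushing along the fence.

```bash
python3 -m crank '[[0.8,0,0,0,0,0,0.45],[1.6,0,0,0,0,0,0.45],[2.4,0,0,0,0,0,0.45],[3.2,0,0,0,0,0,0.45],[4,0,0,0,0,0,0.45]]'; python3 -m crank '[[0.8,0,0,0,0,0,0.45],[1.6,0,0,0,0,0,0.45],[2.4,0,0,0,0,0,0.45],[3.2,0,0,0,0,0,0.45],[4,0,0,0,0,0,0.45]]'; python3 - <<'E'
from h import *
delta([*c2w(-.052,-.162),.039],97.68)
c=read_camera("top"); cv2.imwrite("pics/top7.png",cv2.resize(c["frame"][80:280,150:440],None,fx=2.7,fy=2.7)[:,:,::-1])
c=read_camera("side"); cv2.imwrite("pics/side7.png",cv2.resize(c["frame"],(768,576))[:,:,::-1])
E
```

```text
time: 8.78
tool_pos: [0.6713, -0.1901, 0.0405]
tool_rot: [3.142, -0.0, 1.705]
contact_force: [0.1, 0.5, -0.4]
opening: 0.0414
time: 9.4
tool_pos: [0.666, -0.1508, 0.0405]
tool_rot: [3.141, 0.0, 1.704]
contact_force: [0.4, -3.0, 0.5]
opening: 0.0418
t 9.4 corner-frame tcp [ -51.9 -264.6] z 40.5 F [ 0.4 -3.   0.5]
cm [10.26 -0.02  0.14] deg [ 0.01  0.01 -0.02]
```

View pics/top7.png

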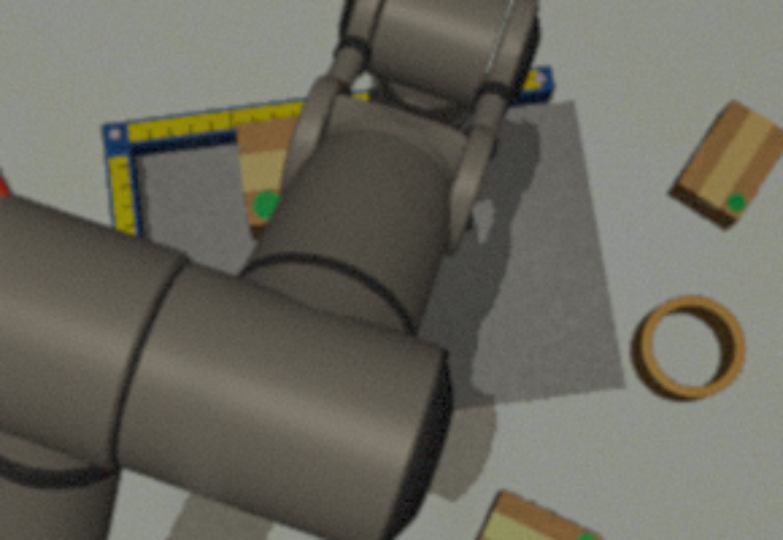

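View pics/side7.png

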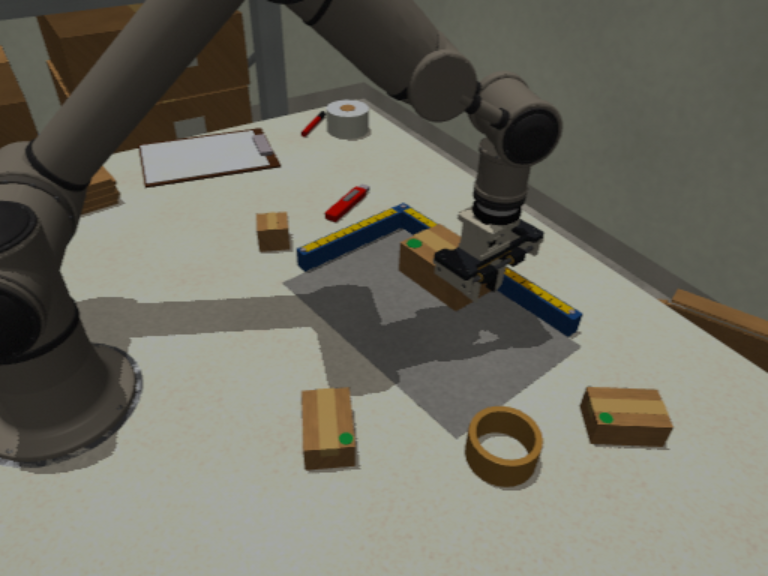

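The carton is sliding along the fence: the dot moved from crop (307,200) to (266,205), and the side stays flush at 3 N. About 10 cm remains.

```bash
python3 -m crank '[[0.8,0,0,0,0,0,0.45],[1.6,0,0,0,0,0,0.45],[2.4,0,0,0,0,0,0.45],[3.2,0,0,0,0,0,0.45],[4,0,0,0,0,0,0.45]]'|grep -E "pos|force"; python3 -m crank '[[0.8,0,0,0,0,0,0.45],[1.6,0,0,0,0,0,0.45],[2.4,0,0,0,0,0,0.45],[3.2,0,0,0,0,0,0.45],[4,0,0,0,0,0,0.45]]'|grep -E "pos|force"; python3 -m crank '[[0.4,0,0,0,0,0,0.45],[0.8,0,0,0,0,0,0.45],[1.1,0,0,0,0,0,0.45]]'|grep -E "pos|force"; python3 - <<'E'
from h import *
delta([*c2w(-.052,-.162),.039],97.68)
E
```

```text
tool_pos: [0.6606, -0.1109, 0.0404]
contact_force: [0.8, -2.8, 0.4]
tool_pos: [0.6553, -0.0713, 0.0404]
contact_force: [1.4, -2.3, -1.1]
tool_pos: [0.6538, -0.0608, 0.0404]
contact_force: [-0.1, -3.8, -0.5]
t 11.12 corner-frame tcp [ -51.9 -173.9] z 40.4 F [-0.1 -3.8 -0.5]
cm [ 1.19 -0.01  0.14] deg [ 0.   -0.   -0.03]
```

```bash
python3 -m crank '[[0.3,0,0,0,0,0,0.45],[0.6,0,0,0,0,0,0.45],[0.8,0,0,0,0,0,0.45]]'|grep -E "pos|force"; python3 -m crank '[[0.2,0,0,0,0,0,0.45]]'|grep -E "pos|force";python3 -m crank '[[0.2,0,0,0,0,0,0.45]]'|grep -E "pos|force"; python3 - <<'E'
from h import *
delta([*c2w(-.052,-.162),.039],97.68)
E
```

```text
tool_pos: [0.6528, -0.0529, 0.0404]
contact_force: [1.4, -3.1, -1.0]
tool_pos: [0.6525, -0.051, 0.0404]
contact_force: [0.5, -2.8, -1.1]
tool_pos: [0.6522, -0.049, 0.0404]
contact_force: [0.8, -4.4, -0.4]
t 11.75 corner-frame tcp [ -51.9 -161.9] z 40.4 F [ 0.8 -4.4 -0.4]
cm [-0.01 -0.01  0.14] deg [ 0.   -0.01 -0.02]
```

```bash
python3 -m crank '[[0.15,0,0,0,0,0,0.45],[0.3,0,0,0,0,0,0.45]]'|grep -E "pos|force"; python3 -m crank '[[0.1,0,0,0,0,0,0.45]]'|grep -E "pos|force";python3 -m crank '[[0.1,0,0,0,0,0,0.45]]'|grep -E "pos|force"; python3 -m crank '[[0,0,0,0,0,0,0.45]]'|grep -E "pos|force"
```

```text
tool_pos: [0.6521, -0.0478, 0.0405]
contact_force: [1.5, -14.4, -0.6]
tool_pos: [0.6521, -0.0478, 0.0407]
contact_force: [0.4, -15.7, -0.7]
tool_pos: [0.6521, -0.0478, 0.0408]
contact_force: [0.3, -19.8, -0.2]
tool_pos: [0.6521, -0.0478, 0.0408]
contact_force: [1.1, -17.2, -0.5]
```

Force rose to 17–20 N and motion stopped, so the end is seated. I'll back off, raise and look.

```bash
python3 -m crank '[[-0.3,0,0,0,0,0,0.45],[-1.5,0,0,0,0,0,0.45],[-4,0,0,0,0,0,0.45]]'|grep -E "pos|force"; python3 -m crank '[[0,0,-5,0,0,0,0.45],[0,0,-11,0,0,0,0.45],[-6,0,-16,0,0,0,0.45],[-12,0,-16,0,0,0,0.45],[-18,0,-16,0,0,0,0.45]]'|grep -E "pos|force"; python3 - <<'E'
from h import *
c=read_camera("top"); cv2.imwrite("pics/top8.png",cv2.resize(c["frame"][80:280,130:420],None,fx=2.7,fy=2.7)[:,:,::-1])
c=read_camera("side"); cv2.imwrite("pics/side8.png",cv2.resize(c["frame"][100:250,140:340],None,fx=3.9,fy=3.9,interpolation=cv2.INTER_CUBIC)[:,:,::-1])
E
```

```text
tool_pos: [0.6569, -0.0835, 0.0403]
contact_force: [1.0, -0.1, 0.4]
tool_pos: [0.6802, -0.2575, 0.2023]
contact_force: [0.7, -0.0, 0.2]
```

View pics/top8.png

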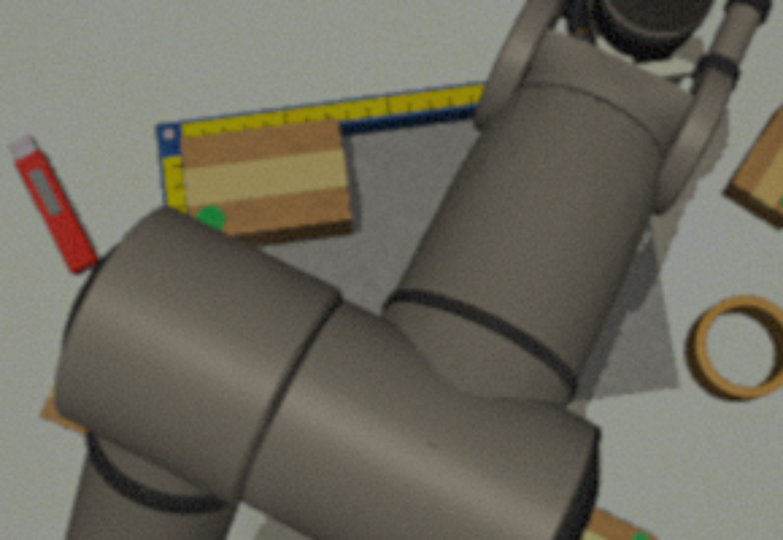

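View pics/side8.png

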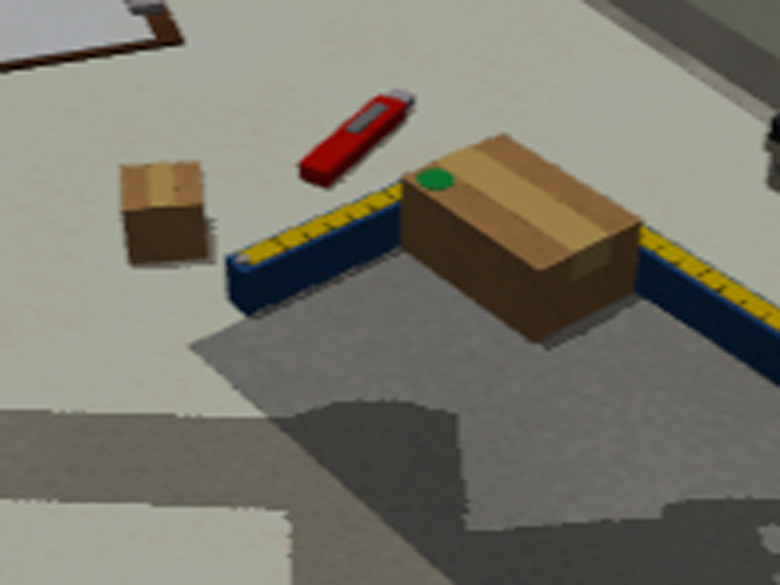

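The carton sits in the corner in both views. I'll move the arm aside for a clean top-view measurement.

```bash
python3 -m crank '[[-18,-33,0,0,0,0,0.45],[-18,-33,0,0,0,0,0.45],[-18,-33,0,0,0,0,0.45],[-18,-33,0,0,0,0,0.45],[-18,-33,0,0,0,0,0.45]]'|grep -E "pos|force"; python3 -m crank '[[-3,-6,0,0,0,0,0.45],[-3,-6,0,0,0,0,0.45],[-3,-6,0,0,0,0,0.45]]'|grep -E "pos|force"; python3 - <<'E'
from h import *
c=read_camera("top"); cv2.imwrite("pics/top9.png",cv2.resize(c["frame"],(768,576))[:,:,::-1])
cv2.imwrite("pics/crop9.png",cv2.resize(c["frame"][110:210,180:300],None,fx=5.8,fy=5.8,interpolation=cv2.INTER_CUBIC)[:,:,::-1])
E
```

```text
tool_pos: [0.4259, -0.4406, 0.2003]
contact_force: [0.4, -1.0, -0.1]
tool_pos: [0.3723, -0.4773, 0.2002]
contact_force: [0.9, -0.2, -0.2]
```

View pics/top9.png

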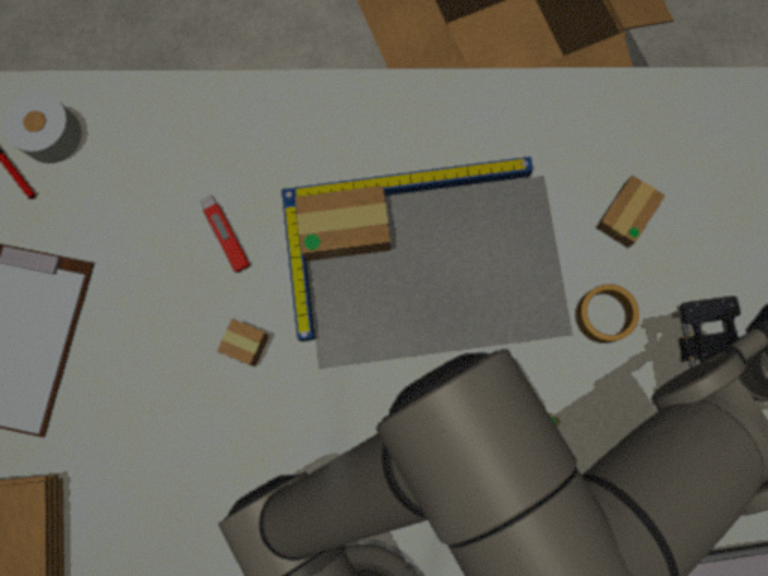

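View pics/crop9.png

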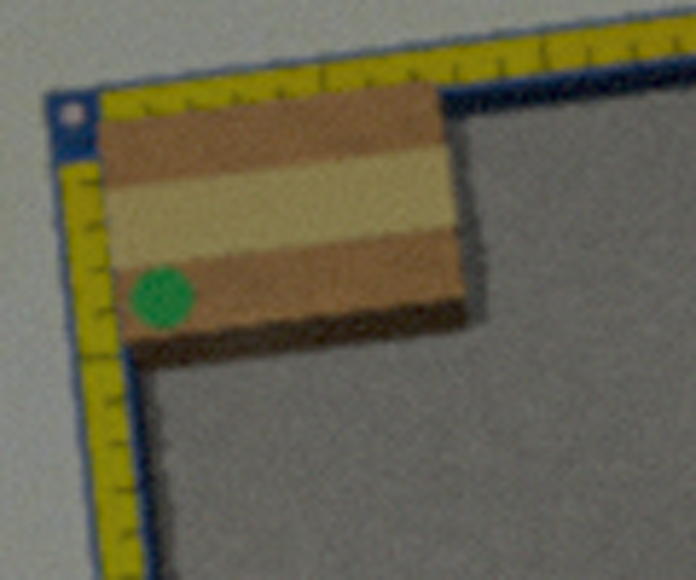

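The top view shows the carton in the corner and the bystanders unmoved by eye. I'll measure its residual pose.

```bash
python3 - <<'E'
from h import *
c=read_camera("top"); f=c["frame"]
hsv=cv2.cvtColor(cv2.GaussianBlur(f,(3,3),0),cv2.COLOR_RGB2HSV)
m=cv2.inRange(hsv,(5,80,70),(30,165,255))|cv2.inRange(hsv,(45,100,40),(85,255,255))
m=cv2.morphologyEx(cv2.morphologyEx(m,cv2.MORPH_CLOSE,np.ones((3,3))),cv2.MORPH_OPEN,np.ones((5,5)))
m=comp(m,(228,145)); r,W=rect(c,m,.065); print(r,w2c(np.array(r[0])/1000)*1000)
# edge fits in corner frame
Wc=np.array([w2c(p) for p in W])*1000
for n,sel in dict(near=(Wc[:,0]<-85)&(abs(Wc[:,1]+75)<60),far=(Wc[:,0]>-15)&(abs(Wc[:,1]+75)<60),right=(Wc[:,1]<-135)&(abs(Wc[:,0]+50)<35),left=(Wc[:,1]>-15)&(abs(Wc[:,0]+50)<35)).items():
    p,d=lsq(Wc[sel]); print(n,sel.sum(),p,np.degrees(np.arctan2(d[1],d[0])))
(p,d),(q,e)=corner(c,(310,112),(200,200)); print(np.degrees(np.arctan(d[0]/-d[1])), np.degrees(np.arctan(e[1]/e[0])))
br=masks(c)[0]
r,_=rect(c,comp(br,(162,225)),.05); print("small",r)
E
```

```text
((640.592529296875, 37.036014556884766), (100.03895568847656, 151.61761474609375), 7.595235347747803) [-51.90954601 -75.10043801]
near 47 [-100.647224  -75.41862 ] -89.91491
far 46 [ -3.4217117 -74.026085 ] 89.82394
right 26 [ -46.794025 -149.7367  ] 0.39106286
left 26 [-43.508846   -0.5985487] 0.3990335
7.4255815 7.413272
small ((436.41650390625, 202.29513549804688), (59.57191467285156, 58.882747650146484), 67.34478759765625)
```

The centre reads (-51.9, -75.1) against (-50, -75), with angle within 0.2°. The ~2 mm in x is at the calibration limit. There is time, so I'll check with one gentle +x press, which also closes any gap.

```bash
python3 - <<'E'
from h import *
delta([*c2w(-.15,-.078),.17],7.68)
E
```

```text
t 14.57 corner-frame tcp [-385.2 -548.3] z 200.2 F [ 1.  -1.1 -0. ]
cm [47.01 23.56  3.05] deg [ 0.000e+00 -4.000e-02  9.006e+01]
```

```bash
python3 -m crank '[[47,23.5,3,0,0,90,0.65],[47,23.5,3,0,0,90,0.65],[47,23.5,3,0,0,90,0.65],[47,23.5,3,0,0,90,0.65],[47,23.5,3,0,0,90,0.65]]'|grep -E "pos|force"; python3 - <<'E'
from h import *
delta([*c2w(-.15,-.078),.17],7.68)
E
```

```text
tool_pos: [0.4702, -0.1947, 0.1835]
contact_force: [1.4, -0.1, -0.2]
t 15.2 corner-frame tcp [-251.8 -282. ] z 183.5 F [ 1.4 -0.1 -0.2]
cm [20.75 -9.45  1.36] deg [ 1.000e-02 -4.000e-02  3.899e+01]
```

```bash
python3 -m crank '[[20.7,-9.4,1.3,0,0,39,0.65],[20.7,-9.4,1.3,0,0,39,0.65],[20.7,-9.4,1.3,0,0,39,0.65],[20.7,-9.4,1.3,0,0,39,0.65],[20.7,-9.4,1.3,0,0,39,0.65]]'|grep -E "pos|force"; python3 - <<'E'
from h import *
delta([*c2w(-.15,-.078),.04],7.68)
E
```

```text
tool_pos: [0.5424, 0.0224, 0.1701]
contact_force: [-0.3, -0.1, -0.5]
t 15.82 corner-frame tcp [-151.2  -76.5] z 170.1 F [-0.3 -0.1 -0.5]
cm [ 0.12  0.16 13.01] deg [-0.06 -0.    0.49]
```

```bash
python3 -m crank '[[0,0.1,6,0,0,0.4,0.65],[0,0.1,11,0,0,0.4,0.65],[0,0.1,13,0,0,0.4,0.65],[0,0.1,13,0,0,0.4,0.65]]'|grep -E "pos|force|open"; python3 - <<'E'
from h import *
delta([*c2w(-.113,-.078),.04],7.68)
c=read_camera("side"); cv2.imwrite("pics/side10.png",cv2.resize(c["frame"],(768,576))[:,:,::-1])
E
```

```text
tool_pos: [0.5409, 0.0166, 0.039]
contact_force: [0.6, 0.4, 0.5]
opening: 0.0595
t 16.32 corner-frame tcp [-153.4  -82. ] z 39.0 F [0.6 0.4 0.5]
cm [ 4.04 -0.41 -0.11] deg [-0.05  0.2  -0.13]
```

View pics/side10.png

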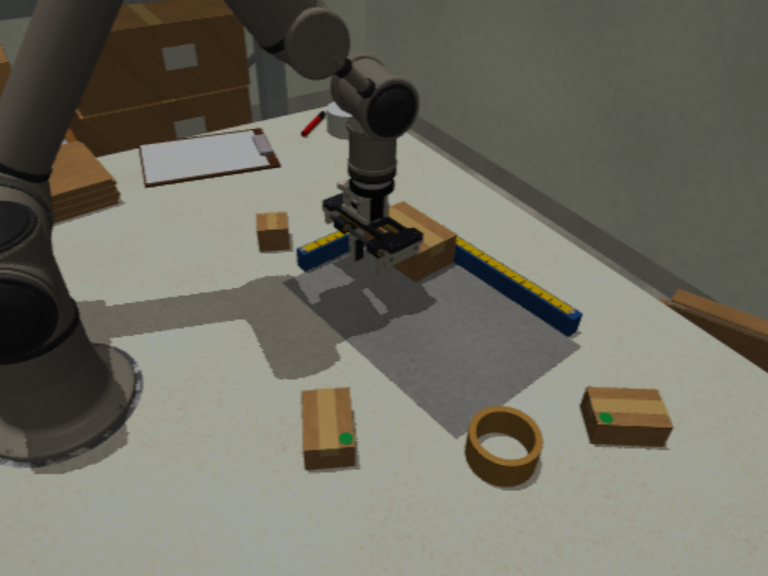

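The fingers are in front of the near long face, clear of the short fence. I'll approach and press gently.

```bash
python3 -m crank '[[0.8,0,-0.1,0,0,0,0.65],[1.6,0,-0.1,0,0,0,0.65],[2.4,0,-0.1,0,0,0,0.65],[3.0,0,-0.1,0,0,0,0.65],[3.5,0,-0.1,0,0,0,0.65]]'|grep -E "pos|force|rot";  python3 -m crank '[[0.2,0,0,0,0,0,0.65],[0.4,0,0,0,0,0,0.65]]'|grep -E "pos|force"; python3 -m crank '[[0.15,0,0,0,0,0,0.65]]'|grep -E "pos|force"; python3 -c "
from h import *
delta([0,0,0],7.68)"
```

```text
tool_pos: [0.5772, 0.0208, 0.0414]
tool_rot: [-3.142, -0.0, 0.13]
contact_force: [-0.8, 0.7, 1.1]
tool_pos: [0.5807, 0.0213, 0.0413]
contact_force: [-0.3, -0.1, 0.2]
tool_pos: [0.5813, 0.0214, 0.0413]
contact_force: [-6.9, -2.0, 5.3]
t 17.38 corner-frame tcp [-112.7  -82.7] z 41.3 F [-6.9 -2.   5.3]
cm [-57.91  -5.43   4.27] deg [-0.01  0.14 -0.21]
```

```bash
python3 -m crank '[[0.1,0,0,0,0,0,0.65]]'|grep -E "pos|force"; python3 -m crank '[[0.1,0,0,0,0,0,0.65]]'|grep -E "pos|force"; python3 -m crank '[[0,0,0,0,0,0,0.65]]'|grep -E "pos|force"; python3 -c "
from h import *
delta([0,0,0],7.68)"
```

```text
tool_pos: [0.5813, 0.0214, 0.0413]
contact_force: [-9.3, -3.6, 7.0]
tool_pos: [0.5814, 0.0214, 0.0413]
contact_force: [-14.1, -3.4, 10.0]
tool_pos: [0.5814, 0.0214, 0.0413]
contact_force: [-10.1, -3.2, 8.3]
t 17.75 corner-frame tcp [-112.7  -82.7] z 41.3 F [-10.1  -3.2   8.3]
cm [-57.89  -5.47   4.51] deg [-0.02  0.37 -0.17]
```

It stops hard at x' = -112.7 mm with no slide, the same place as the first press, so there was no gap. Retracting clear for the final check.

```bash
python3 -m crank '[[-0.4,0,0,0,0,0,0.65],[-2,0,0,0,0,0,0.65],[-4,0,0,0,0,0,0.65]]'|grep -E "pos|force"; python3 -m crank '[[0,0,-5,0,0,0,0.65],[0,0,-11,0,0,0,0.65],[-2,6,-16,0,0,0,0.65],[-4,12,-16,0,0,0,0.65],[-6,18,-16,0,0,0,0.65]]'|grep -E "pos|force"; python3 -m crank '[[-3,6,0,0,0,0,0.65],[-6,12,0,0,0,0,0.65],[-9,18,0,0,0,0,0.65],[-12,24,0,0,0,0,0.65],[-12,24,0,0,0,0,0.65]]'|grep -E "pos|force"; python3 - <<'E'
from h import *
c=read_camera("top"); f=c["frame"]; cv2.imwrite("pics/top11.png",cv2.resize(f,(768,576))[:,:,::-1])
hsv=cv2.cvtColor(cv2.GaussianBlur(f,(3,3),0),cv2.COLOR_RGB2HSV)
m=cv2.inRange(hsv,(5,80,70),(30,165,255))|cv2.inRange(hsv,(45,100,40),(85,255,255))
m=cv2.morphologyEx(cv2.morphologyEx(m,cv2.MORPH_CLOSE,np.ones((3,3))),cv2.MORPH_OPEN,np.ones((5,5)))
m=comp(m,(228,145)); r,W=rect(c,m,.065); print(r,w2c(np.array(r[0])/1000)*1000)
br=masks(c)[0]
r,_=rect(c,comp(br,(162,225)),.05); print("small",r)
red=cv2.inRange(hsv,(0,150,60),(8,255,255))|cv2.inRange(hsv,(172,150,60),(180,255,255))
n,l,s,ce=cv2.connectedComponentsWithStats(red); print([(s[i,4],ce[i].round(1)) for i in range(1,n) if s[i,4]>80])
s=read_camera("side"); cv2.imwrite("pics/side11.png",cv2.resize(s["frame"][100:250,140:340],None,fx=3.9,fy=3.9,interpolation=cv2.INTER_CUBIC)[:,:,::-1])
print(robot.observe()["time"],robot.observe()["contact_force"])
g=cv2.imread("pics/top0.png")[:,:,::-1]
h0=cv2.cvtColor(cv2.GaussianBlur(np.ascontiguousarray(g),(3,3),0),cv2.COLOR_RGB2HSV)
red=cv2.inRange(h0,(0,150,60),(8,255,255))|cv2.inRange(h0,(172,150,60),(180,255,255))
n,l,s,ce=cv2.connectedComponentsWithStats(red); print("start",[(s[i,4],ce[i].round(1)) for i in range(1,n) if s[i,4]>80])
d=cv2.absdiff(np.ascontiguousarray(g),f).max(2); print("roll region diff",d[185:232,380:430].max(), "small",d[210:245,143:182].max())
E
```

```text
tool_pos: [0.5447, 0.0165, 0.0414]
contact_force: [0.3, -0.4, 0.7]
tool_pos: [0.5118, -0.1552, 0.2024]
contact_force: [0.3, 0.1, -0.6]
tool_pos: [0.4221, -0.4104, 0.2006]
contact_force: [-0.0, 0.5, -0.6]
((640.60888671875, 36.86019515991211), (100.17084503173828, 151.56796264648438), 7.830904006958008) [-51.91683187 -75.2768663 ]
small ((436.2945556640625, 202.2332763671875), (59.780765533447266, 58.704288482666016), 67.34313201904297)
[(np.int32(160), array([ 10.4, 116.3])), (np.int32(355), array([152.2, 160.5]))]
19.475 [0.15763716 0.54007274 0.62717048]
start [(np.int32(158), array([ 10.4, 116.2])), (np.int32(357), array([152.2, 160.5]))]
roll region diff 117 small 27
```

View pics/top11.png

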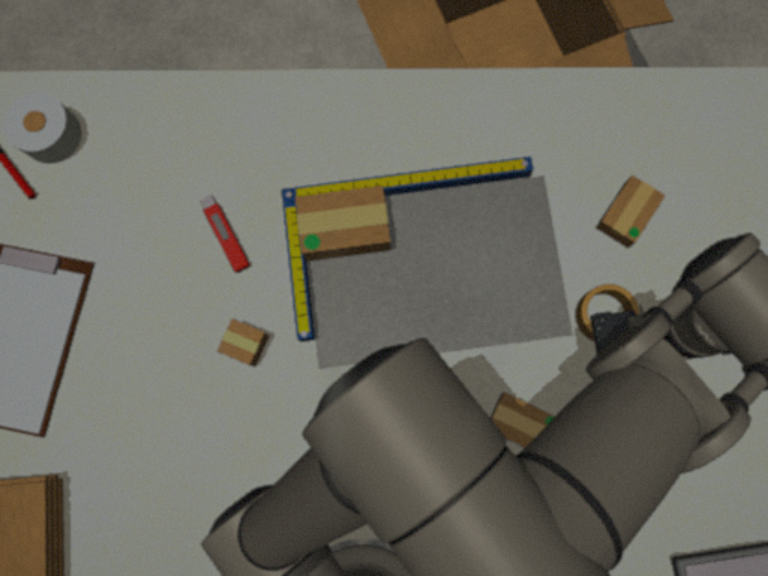

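View pics/side11.png

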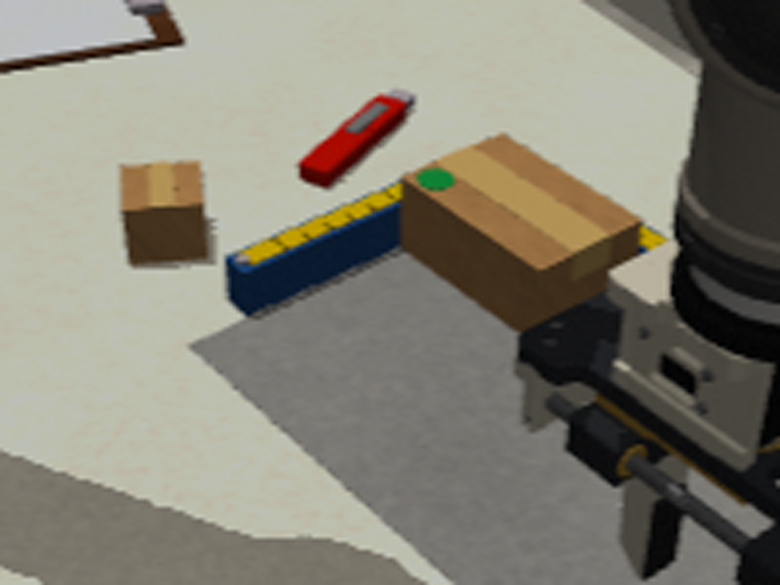

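Both views show the carton flat and snug in the corner, and the hand 0.18 m up with no contact. The roll is partly hidden under the raised gripper and was never approached. Handing in.

```bash
python3 -c "
from cell import robot
print(robot.hand_in())"
```

```text
the job is handed in; nothing more can be done
None
```

I pushed the large green-dot carton along the table with the fingertips, first onto the long fence and then along it into the short fence. A last gentle press confirmed it was against the long fence. The job was handed in at about 19.5 s, with the hand raised about 0.18 m and touching nothing.

- **Fit:** Each push ended in a hard stop, at 24 N on the long fence, 17–20 N on the short fence, and 10–14 N on the re-press without further movement. Final vision put the carton centre at (-51.9, -75.3) mm in the corner frame, within 0.2° of square.
- **Disagreement:** Vision reads 1.9 mm off in x from the snug value. The calibration is only good to about 2 mm, and the force stops showed no gap, so I put this down to calibration.
- **Bystanders:** The small box and cutter measured unchanged. The tape roll was partly hidden by the raised hand in the last picture, so my image comparison there meant nothing. It looked in its original place in the earlier clear view, and the fingers never came down near it.

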